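# Switch on the outlet that charges the window vacuum

## Task

The white charger of the window vacuum is plugged into one of the two outlets of the grey battery power station. Switch that outlet on: push the white-marked near end of the red rocker in front of it down until the rocker snaps over and stays. Never switch on the other outlet, where the black USB plug sits, and let go of the switch when you are done.

Things in the scene. Friction and masses are not known exactly. Their poses are not given: they have to be found in the camera images.
- power_station: Grey battery power station, black top, orange bumpers, 180 (x) x 250 (y) x 105 (z) mm; does not shift. Origin: centre of its underside, on the worktop; z up, x from its display front to its back (away from the robot within 25 degrees), y to its left. Top 105 mm up: outlets at x +47, y +55 (left) and y -55 mm (right); in front of each (toward the display), at the same y, its red rocker switch.
- charger_centre (a point): Centre of the white charger, 44 (x) x 34 (y) x 50 (z) mm with a small stub on top, standing plugged into the left or right outlet of the power station; fixed; centre 132 mm above the worktop, axes parallel to the station's. The other outlet holds a black USB plug, 46 x 46 x 36 mm.
- switch_left (a joint): Red rocker of the left outlet, axle along y at x -30, y +55, z 113 mm of the station, 70 (x) x 34 (y) mm, frame round it 110 mm high. White bar on its near end at x -54 mm: push there. -0.2 rad off (bar 123 mm high, near end up to 126), +0.2 on (bar at 113). 3 to 6 N straight down start it; past the middle (0) it snaps over and stays. A closed fingertip lowered over the bar to 115 mm does it.
- switch_right (a joint): Red rocker of the right outlet, axle along y at x -30, y -55, z 113 mm of the station, 70 (x) x 34 (y) mm, frame round it 110 mm high. White bar on its near end at x -54 mm: push there. -0.2 rad off (bar 123 mm high, near end up to 126), +0.2 on (bar at 113). 3 to 6 N straight down start it; past the middle (0) it snaps over and stays. A closed fingertip lowered over the bar to 115 mm does it.

How it is judged:
By the outcome, as a careful person would: the job done as asked, in the order asked, and still so for the second after the job is handed in, with the robot touching nothing.
It also fails if it takes over 26 s, if anything falls off the work surface, if the arm or the gripper's body presses on something with over 40 N, if the wrist force passes 120 N, or if a joint passes its speed limit or range.

## Robot

A 7-joint arm with a two-finger parallel gripper is mounted at the origin on a cart in front of the work surface, level with it; the furniture and walls round the work are solid. World frame = base frame: x ahead of the robot, y to its left, z up, the work surface at z = 0. Lengths are in m, angles in degrees, forces in N, time in s.
With the tool pointing down it reaches from about 0.35 to 0.775 m from the base axis. Payload 3.1 kg.
Tool frame: the origin (TCP) lies on the centre line of the jaws, within the pads' length; the fingertips stand 17 mm ahead of it and the grasp point (between the pads) lies 2 mm behind it (robot.tip_reach is the distance from the TCP to the fingertips, in m); z points along the fingers, y is the line along which they close (so a half turn about z gives the same grasp; the last joint's range is limited). The gripper opens to 85 mm and grips with 20 to 120 N. Pads are 22 mm wide; open, the fingers measure 114 mm over their backs; the gripper's body (76 mm by 85 mm) begins 54 mm behind the grasp point. The pads swing forward as they close: fully open they stand 13 mm farther back than shut.
Start: joints at [74.502, 17.813, 0.802, 86.603, -0.252, 75.585, -1.558], TCP at [0.125, -0.536, 0.248] pointing down, gripper open.
Joint ranges: [-154.91, 154.91], [-16.99, 109.72], [-72.82, 74.43], [7.12, 147.25], [-82.49, 262.49], [11.32, 116.49], [-174.64, 174.64]. Speed limits (degrees/s): [159.86, 159.86, 180, 180, 180, 180, 180].

## Interface

Orientations are given as [roll, pitch, yaw] about the fixed x, y, z axes, in that order (R = Rz(yaw) Ry(pitch) Rx(roll)).
In Python, from station import robot, fingers, vision, workorder, recognise gives the robot as it stands. Calls block until the motion is done:
- robot.move_to(position, orientation): joint-space move of the TCP to a pose.
- robot.line_to(position, orientation=None, velocity=0.15, f_stop=None): straight line of the TCP; orientation=None keeps the orientation; velocity is the mean speed in m/s. With f_stop (N) it stops when the force on the tool has changed by that much, and returns True; else False.
- robot.move_j(angles): joint-space move.
- fingers.gripper_to(opening, force=None): opening from 0.0 (shut) to 1.0 (fully open); force is the grip in N (None keeps the last); returns when the fingers have stopped.
- robot.pause(seconds).
- robot.inverse_kinematics(position, orientation): joint angles nearest the present ones, or None.
- vision.grab_frame(name): name is "scene" or "top"; returns the picture (400x640x3 uint8, red, green, blue); there is no depth.
- vision.calibration(name): a dict with "mtx" (3x3 intrinsics, pixels), "extrinsics" (4x4, takes a point from world to camera coordinates). Camera axes: x right, y up, looking along -z (the intrinsics and any distortion apply to the point x, -y, -z); pixel columns grow to the right and rows downward; lengths in m; the calibration is good to about 2 mm. A picture is of the moment at which its call begins. calibration takes no time and is no camera call.
A pose or a line that the arm cannot do raises robot.PlanningError and nothing moves.
- workorder.close_job(): hands the job in; it is judged then, once.
Trained networks look in the newest picture that a camera, given by its name, has taken for a name from the list of things; names that differ only in an ending like _2 or _b are one class to them, and where a whole thing is asked for, a point or a joint stands for the part that bears it (a point fixed in the world has none). Each returns a list of dicts, best first, with "p" (0 to 1); they miss things now and then, are a little off and sometimes report something else, mostly with a low value. They report only what shows in the picture. A call takes as long as a camera call.
- recognise(label, camera): "rect" ([centre column, centre row, width, height] in pixels, round what is visible of it).
Readings, each from a call of its own:
- robot.current_time_s(): time.
- robot.current_joint_positions(): joint angles.
- robot.current_dq(): joint speeds.
- robot.current_joint_torque(): joint torques, N m.
- robot.current_tool_pos(): TCP position.
- robot.current_eef_rot(): TCP orientation.
- robot.current_contact_force(): force on the tool from outside, world axes, zero at the start.
- robot.current_torque(): the same for the moment, N m.
- robot.current_finger_gap(): opening from 0.0 (shut) to 1.0 (fully open).
- robot.current_gripper_force(): force on a finger pad.
Only numpy, scipy, OpenCV 4.12 (cv2) and the standard library are available. Lean on these libraries where they do the work, as an engineer would, in place of code of your own. Each camera call takes 0.05 s, during which the arm holds its last target. There are 200 camera calls.

## Working session

There is one attempt and no reset: what is moved stays moved. The work goes in short steps, each a Python script; the robot and the scene stay as the last script left them, time stands still between calls to the robot, and variables do not carry over. Pictures are saved under pics/ and viewed, at most 10 in all, crops included, and the job is handed in when it is done.

```bash
mkdir -p pics
python3 - <<'E'
from station import robot, fingers, vision, workorder, recognise
import cv2
for c in ("scene","top"):
    im=vision.grab_frame(c); cv2.imwrite(f"pics/{c}0.png",im[:,:,::-1])
    for l in ("power_station","charger_centre","switch_left","switch_right"):
        print(c,l,[(d["rect"],d["p"]) for d in recognise(l,c)][:3])
    k=vision.calibration(c); print({q:(v.tolist() if hasattr(v,'tolist') else v) for q,v in k.items()})
print(robot.current_time_s(),robot.current_eef_rot())
E
```

```text
scene power_station [([370.0, 171.3, 128.3, 101.7], 0.6)]
scene charger_centre [([381.0, 127.5, 18.4, 25.6], 0.84)]
scene switch_left [([358.6, 171.0, 30.2, 24.0], 0.88)]
scene switch_right [([397.8, 153.1, 27.9, 20.6], 0.94)]
{'mtx': [[378.09773993336375, 0.0, 318.02918830537465], [0.0, 378.09773993336375, 189.8542835497455], [0.0, 0.0, 1.0]], 'extrinsics': [[-0.7752511019138625, -0.6313990513132908, 0.017915551401462615, 0.5047555538550187], [0.5102553790884956, -0.6092848231499308, 0.6069690703737822, -0.33325445764961137], [-0.37232402164324246, 0.47969494710684035, 0.7945234928103563, -0.7193241043591976], [0.0, 0.0, 0.0, 1.0]]}
top power_station [([395.4, 228.2, 144.6, 118.0], 0.77)]
top charger_centre [([433.9, 210.9, 28.4, 24.6], 0.84)]
top switch_left []
top switch_right [([418.2, 248.2, 21.9, 34.6], 0.8)]
{'mtx': [[403.8982964241002, 0.0, 321.9347657184135], [0.0, 403.8982964241002, 203.42075557386437], [0.0, 0.0, 1.0]], 'extrinsics': [[0.012266018718475243, -0.9998723327509609, 0.010240262884790434, 0.05068156607039468], [0.9836699144010945, 0.013905042538983886, 0.179444000440618, -0.6227843348631471], [-0.17956348260974858, 0.00787197504700381, 0.9837148914812246, -0.8409207337145299], [0.0, 0.0, 0.0, 1.0]]}
0.5 [-1.79994111e+02  1.34698285e-03  1.31102653e+01]
```

View pics/scene0.png

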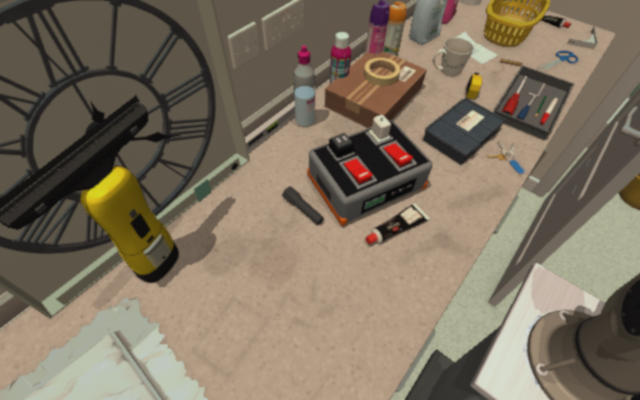

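View pics/top0.png

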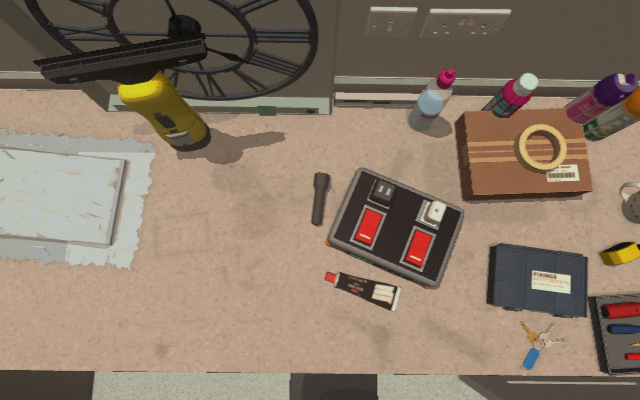

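The charger (top view 434,211; scene 381,127) is in the right outlet, with its rocker at top (418,248). The black plug is on the left at (382,190), with its rocker at (368,227). I'll fit the station's pose from these points.

```bash
cat > fit.py <<'E'
import numpy as np
from scipy.optimize import least_squares
from station import robot, vision
def proj(c,P):
    k=vision.calibration(c);E=np.array(k["extrinsics"]);q=np.array(P)@E[:3,:3].T+E[:3,3]
    q=q*[1,-1,-1];p=q@np.array(k["mtx"]).T;return p[:,:2]/p[:,2:]
def world(p,L):
    a=p[2];R=np.array([[np.cos(a),-np.sin(a),0],[np.sin(a),np.cos(a),0],[0,0,1]])
    return np.array(L)@R.T+[p[0],p[1],0]
E
python3 - <<'E'
from fit import *
import cv2
CH=[.047,-.055,.134];R=[-.03,-.055,.115];L=[-.03,.055,.115]
obs={"top":([CH,R,L],[[433.9,210.9],[418.2,248.2],[368.5,227]]),"scene":([CH,R,L],[[381,127.5],[397.8,153.1],[358.6,171]])}
f=lambda p:np.concatenate([(proj(c,world(p,l))-o).ravel() for c,(l,o) in obs.items()])
s=least_squares(f,[.6,-.12,-.3],loss="soft_l1")
print(s.x,np.degrees(s.x[2]),f(s.x).reshape(-1,2).round(1)); np.save("pose.npy",s.x)
bar=world(s.x,[[-.054,-.055,.123]]);print(bar)
ims=[]
for c,(u,v) in (("top",(395,228)),("scene",(370,165))):
    im=cv2.imread(f"pics/{c}0.png"); k=4;w,h=95,70
    cr=cv2.resize(im[v-h:v+h,u-w:u+w],None,fx=k,fy=k,interpolation=cv2.INTER_CUBIC)
    pts=[CH,R,L,[-.054,-.055,.123],[-.054,.055,.123]]+[[x,y,.105] for x in(-.09,.09) for y in(-.125,.125)]
    for q in proj(c,world(s.x,pts)): cv2.circle(cr,tuple(int(z) for z in (q-[u-w,v-h]+.5)*k),4,(0,255,0),1)
    cv2.imwrite(f"pics/{c}crop.png",cr)
E
```

```text
[ 0.57072049 -0.09769485 -0.38129472] -21.846578116191957 [[-0.5  0.9]
 [-0.1 -0.5]
 [-0.7  0. ]
 [-0.2 -0.7]
 [ 0.5 -0.2]
 [ 0.3 -1.3]]
[[ 0.50013184 -0.12865033  0.123     ]]
```

View pics/topcrop.png

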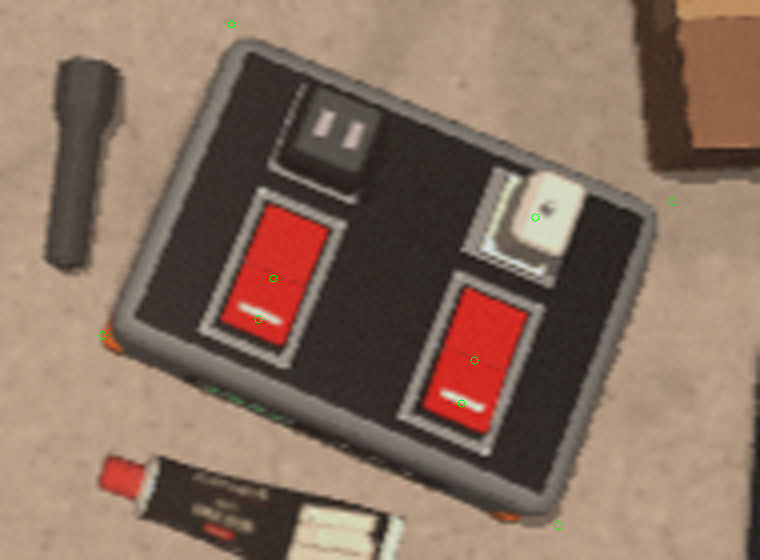

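View pics/scenecrop.png

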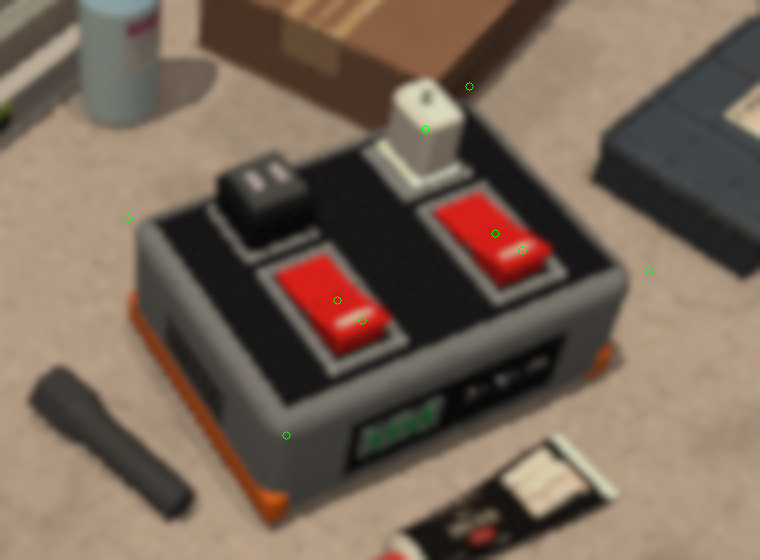

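The fit agrees with both pictures: the projected bar marker lands on the white bar at crop positions (461,403) top and (521,249) scene. Next I press the right rocker.

Run:
```python
from fit import *
from station import fingers, recognise
import cv2
p=np.load("pose.npy"); b=world(p,[[-.055,-.055,0]])[0]; o=[180,0,float(np.degrees(p[2]))]
print(robot.inverse_kinematics([b[0],b[1],.22],o))
fingers.gripper_to(0.0)
robot.move_to([b[0],b[1],.22],o)
print(robot.current_time_s(),robot.current_tool_pos())
for c in("top","scene"):
    cv2.imwrite(f"pics/{c}1.png",cv2.resize(vision.grab_frame(c)[90:310,250:550],None,fx=2.5,fy=2.5)[:,:,::-1])
```

```text
[  31.51475991   16.45929446  -23.83327695   93.91639846    6.95095721
   71.0907876  -105.55401876]
3.2667 [ 0.49894473 -0.12966793  0.21995663]
```

View pics/scene1.png

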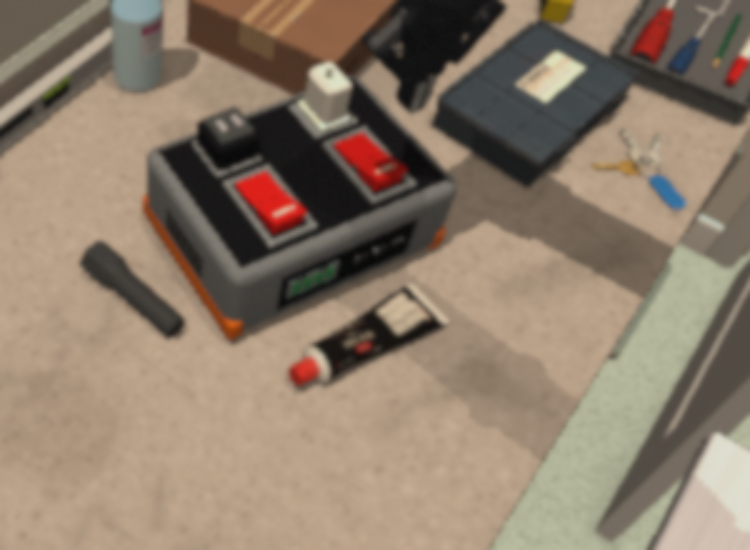

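The fingertip at crop (415,95) hangs above the right rocker's bar at (388,170), so I lower it.

Run:
```python
from fit import *
import cv2
p=np.load("pose.npy"); b=world(p,[[-.055,-.055,0]])[0]
q=proj("scene",[[b[0],b[1],.203]])[0]; print("tip in crop",(q-[250,90])*2.5)
robot.line_to([b[0],b[1],.150],velocity=.1)
print(robot.line_to([b[0],b[1],.1315],velocity=.03,f_stop=20),robot.current_tool_pos(),robot.current_contact_force())
robot.line_to([b[0],b[1],.22],velocity=.12)
robot.move_to([.40,-.30,.25],[180,0,float(np.degrees(p[2]))])
print(robot.current_time_s(),robot.current_contact_force())
cv2.imwrite("pics/scene2.png",cv2.resize(vision.grab_frame("scene")[95:235,275:465],None,fx=4,fy=4,interpolation=cv2.INTER_CUBIC)[:,:,::-1])
```

```text
tip in crop [407.5811474  105.47347543]
False [ 0.49927235 -0.1283288   0.1313363 ] [-0.25684129 -0.38378001  0.45704462]
6.6917 [-0.30030813 -0.09981251 -0.84012917]
```

View pics/scene2.png

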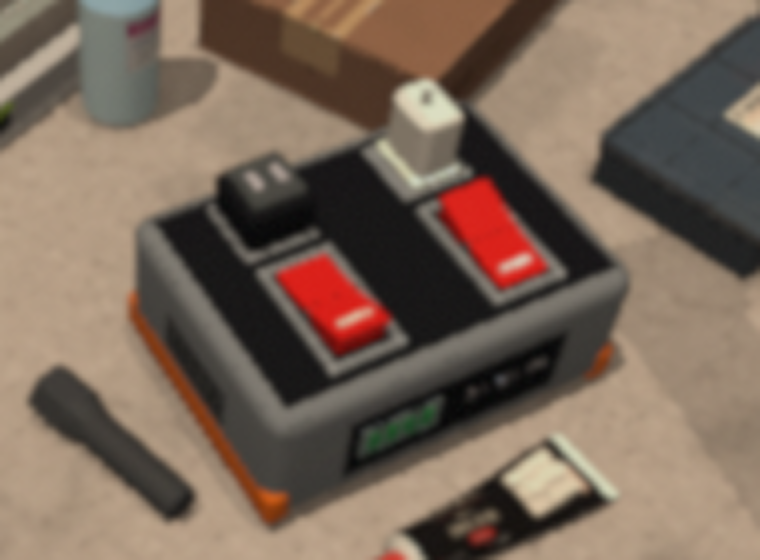

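The right rocker has snapped over: its bar dropped from (521,249) to (515,264) and its far end is raised. The left rocker is unchanged, with its bar at (355,318), and the arm is clear.

```bash
python3 -c "
from station import workorder
print(workorder.close_job())"
```

```text
the job is handed in; nothing more can be done
None
```

The charger's outlet (the right one) is switched on: its rocker snapped over and stayed, the left one was not touched, the arm is clear of the station, and the job is handed in after about 7 s on the robot's clock.

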